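# Lock the culture dish under its stage clip

### The arm

A 6-joint arm with a two-finger parallel gripper is mounted at the origin on a cart in front of the work surface, level with it; the furniture and walls round the work are solid. World frame = base frame: x ahead of the robot, y to its left, z up, the work surface at z = 0. Lengths are in m, angles in rad, forces in N, time in s.
With the tool pointing down it reaches from about 0.25 to 0.775 m from the base axis. Payload 8.9 kg.
Tool frame: the origin (TCP) lies midway between the tips of the shut fingers; the grasp point (between the pads) lies 19 mm behind it; z points along the fingers, y is the line along which they close (so a half turn about z gives the same grasp; the last joint's range is limited). The gripper opens to 85 mm and grips with 20 to 120 N. Pads are 22 mm wide; open, the fingers measure 114 mm over their backs; the gripper's body (76 mm by 85 mm) begins 54 mm behind the grasp point. The pads swing forward as they close: fully open they stand 13 mm farther back than shut.
Start: joints at [1.184, 0.291, -0.153, 1.127, 0, 1.431], TCP at [0.129, 0.509, 0.231] pointing down, gripper open.
Joint ranges: [-2.52, 2.52], [-0.91, 1.74], [-1.3, 1.37], [-1.96, 2.02], [-1.52, 1.47], [-3.14, 3.14]. Speed limits (rad/s): [2.22, 2.22, 2.79, 3.14, 3.14, 3.14].

### API

Orientations are given as [roll, pitch, yaw] about the fixed x, y, z axes, in that order (R = Rz(yaw) Ry(pitch) Rx(roll)).
In Python, from plant import * gives the robot as it stands.
- The arm moves only by the tool jog_arm, never from a script. Its argument "deltas" is a list of rows, each a list of 3 entries, a list of its own where there are three numbers: the shift along the tool's x, y, z in cm, then the turn, a rotation vector about the tool's x, y, z in rad, then the finger opening in cm, from 0 to 8.54. A call has 1 to 10 rows; each row shifts and turns the commanded pose from where the row before left it, along the tool's axes as they then stand; what a row does not reach is not made up. A row lasts 1/10 s, in which the tool goes at most 50 mm and 8.59 degrees, less where a joint would pass 70% of its speed; a pose out of reach is approached as far as the arm can. A call is refused whole if a number of a shift passes 5 or a number of a turn 0.15, either way. A call with a gripper value outside its range is refused whole. The fingers move at their own pace and stop on an object; "force" is the grip in N (left out, the last holds). Time passes only in rows, so rows that do not move let the fingers close. It gives the time, the measured TCP pose, the force, the opening and the grip force at its end, in the units of the state.
- get_state(): the state, without advancing time (a new reading comes with each control period).
- camera(name): name is "scene" or "top"; returns a dict with "pixels" (384x512x3 uint8, blue, green, red), "range_z" (384x512 float32, m along the optical axis (not along the pixel's ray), 0 where there is no reading), "camera_matrix" (3x3 intrinsics, pixels), "k1" (the pictures are not rectified: a ray, as slopes to the right and down, at radius r is drawn at 1 + k1 r^2 times it, then the intrinsics apply), "cam_to_world" (4x4, takes a point from camera to world coordinates). Camera axes: x right, y up, looking along -z (the intrinsics and any distortion apply to the point x, -y, -z); pixel columns grow to the right and rows downward; lengths in m; the calibration is good to about 2 mm. A picture is of the moment at which its call begins.
- hand_in(): hands the job in; it is judged then, once.
The state is a dict: "t": time; "q": joint angles; "joint_vel": joint speeds; "joint_torque": joint torques, N m; "position": TCP position; "orientation": TCP orientation; "wrist_force": force on the tool from outside, world axes, zero at the start; "moment": the same for the moment, N m; "opening": finger opening in m; "grip_force": force on a finger pad.
Only numpy, scipy, OpenCV 4.12 (cv2) and the standard library are available. Lean on these libraries where they do the work, as an engineer would, in place of code of your own. Each camera call takes 0.05 s, during which the arm holds its last target. There are 200 camera calls.

### The job

One of the two flat grey dish stages carries a culture dish. On that stage, pull the black lock knob straight up to free its clip, turn it counter-clockwise (seen from above) until the clip arm points at the middle of the dish, then push the knob fully home so that the arm locks in its notch over the dish. Leave the dish in its seat and do not pull the knob of the empty stage.

Things in the scene. Friction and masses are not known exactly. Their poses are not given: they have to be found in the camera images.
- stage: Grey metal plate fixed to the worktop, 110x165x12 mm, that carries the dish. Origin: centre of its underside, y along its length. Dish seat (four 7 mm pins) centred at y = +35 mm; knob axis at y = -35 mm, in a fixed steel crown, 52 mm diameter, top 40 mm above the worktop, with two notches.
- clip_knob_top (a point): Centre of the top of the black round lock knob on the dish's stage, 78 mm above the worktop when home; z up along its axis. Knob 34 mm diameter, 36 mm high (underside at 42 mm), upright side, can be gripped across in any direction. Fixed to it below: steel clip arm, 10 mm wide, 5 mm thick, underside at 30 mm when home, reaching 60 mm from the axis.
- clip_lift (a joint): How far that knob is pulled up, m: 0 fully home, 0.016 upper stop. About 3 N of friction, no spring: it stays where it is left. The arm clears the crown's tooth above about 0.011; below that it cannot turn from one notch to the other, and over the tooth it cannot be pushed home.
- clip_turn (a joint): Angle of that knob and its arm, rad, growing counter-clockwise seen from above: about 0 parked beside the dish (first notch), 1.309 (75 degrees) arm pointing at the dish's centre (middle of the second notch). Each notch leaves about 0.17 play to either side; stops at -0.17 and 1.48. Turns easily (0.02 N m).
- dish: Clear round culture dish with cream filling and lid, 63 mm diameter, 16 mm high, loose between four short steel pins on its stage, its underside 12 mm above the worktop. Origin: centre of its underside. The locked arm stands 2 mm above its lid.
- spare_knob_top (a point): Centre of the top of the same knob on the other, empty stage, which stays parked and home (78 mm above the worktop).
Mind the look-alikes: they are no part of the job. What is shaped like the dish but green is not meant.

How it is judged:
By the outcome, as a careful person would: the job done as asked, in the order asked, and still so for the second after the job is handed in, with the robot touching nothing.
It also fails if it takes over 32 s, if anything falls off the work surface, if the arm or the gripper's body presses on something with over 40 N, if the wrist force passes 120 N, or if a joint passes its speed limit or range.

## Working session

There is one attempt and no reset: what is moved stays moved. The work goes in short steps, Python scripts to look and compute and a tool call to move; the robot and the scene stay as the last step left them, time stands still between calls to the robot, and variables do not carry over. Pictures are saved under pics/ and viewed, at most 10 in all, crops included, and the job is handed in when it is done.

Besides the shell and the picture viewer there is one more tool, called after "Emit:" as a command line: name --argument value ..., lists and objects as JSON in quotes. jog_arm: Moves the arm, as the interface text tells. Its arguments: {"type":"object","properties":{"deltas":{"type":"array","items":{"type":"array"}},"force":{"type":"number"}},"required":["deltas"]}

```bash
mkdir -p pics
cat > h.py <<'E'
from plant import *
import numpy as np, cv2
def look(n,f):
    c=camera(n); np.savez(f'pics/{f}.npz',**{k:np.array(v) for k,v in c.items()}); cv2.imwrite(f'pics/{f}.png',c['pixels']); return c
def ray(c,u,v):
    K=np.array(c['camera_matrix']);k=float(c['k1'])
    p=cv2.undistortPoints(np.array([[[u,v]]],float),K,np.array([k,0,0,0,0.]))[0,0]
    T=np.array(c['cam_to_world']); return T[:3,3],T[:3,:3]@np.array([p[0],-p[1],-1])
def onz(c,u,v,z):
    o,d=ray(c,u,v); return o+d*(z-o[2])/d[2]
E
python3 - <<'E'
from h import *
a=look('scene','s0');b=look('top','t0')
print(get_state());print(b['cam_to_world'],a['cam_to_world'],b['camera_matrix'])
E
```

```text
{'t': 0.1, 'q': array([ 1.18371029e+00,  2.91233382e-01, -1.54030259e-01,  1.12669039e+00,
       -2.90428527e-06,  1.43149322e+00]), 'joint_vel': array([-0.00011397, -0.00162064,  0.00328644,  0.00242386, -0.00046038,
        0.00043789]), 'joint_torque': array([ 1.33788806e-03, -5.37980211e+01,  3.31918931e+01,  9.33556119e-03,
       -2.25535541e-04, -1.66687067e-05]), 'position': array([0.12861331, 0.50861166, 0.23079251]), 'orientation': array([-3.14044576e+00, -1.57874390e-04,  2.89380964e+00]), 'wrist_force': array([ 0.26563069, -0.04582995,  0.19079585]), 'moment': array([ 0.00407239, -0.02367768, -0.02635481]), 'grip_force': 0.0, 'opening': 0.08536577327345145}
[[-0.02120764  0.99859599 -0.04854152  0.45989604]
 [-0.99951328 -0.02228815 -0.02182743  0.03448265]
 [-0.02287869  0.04805498  0.99858264  1.47793263]
 [ 0.          0.          0.          1.        ]] [[ 0.80958692  0.41101083 -0.4190932   0.12840785]
 [-0.58685404  0.55080131 -0.59348148 -0.51387255]
 [-0.01309023  0.72642138  0.6871249   0.75270902]
 [ 0.          0.          0.          1.        ]] [[479.91686658   0.         250.49645119]
 [  0.         479.91686658 190.03617289]
 [  0.           0.           1.        ]]
```

View pics/s0.png

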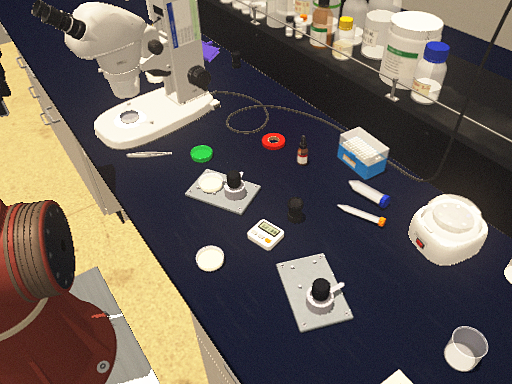

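View pics/t0.png

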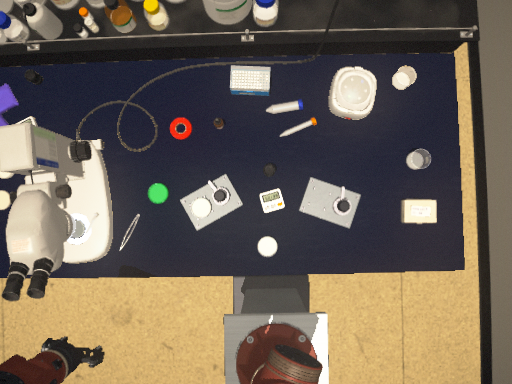

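Candidates in the top view:
- The stage at (211,202) has a cream dish at (202,208) and a knob at (221,197), so I choose this one.
- The stage at (330,203) is empty, with a knob at (343,206).
- The loose dish at (267,246), the green dish at (158,193) and the loose black object at (270,170) are decoys.

Next is a close crop to check the choice, with measurements.

Run:
```python
from h import *
a=dict(np.load('pics/s0.npz'));b=dict(np.load('pics/t0.npz'))
def blob(c,lo,hi,box,near):
    u0,v0,u1,v1=box; m=cv2.inRange(c['pixels'],np.array(lo,np.uint8),np.array(hi,np.uint8))
    mm=np.zeros_like(m);mm[v0:v1,u0:u1]=m[v0:v1,u0:u1]
    n,l,s,ce=cv2.connectedComponentsWithStats(mm)
    for i in range(1,n):
        if s[i,4]>15: print(s[i],ce[i])
    return mm
print('range',b['range_z'][190:204,221].round(3), b['pixels'][190:204,221].tolist())
print('top dark');blob(b,(0,0,0),(60,60,60),(208,184,234,206),0)
T=cv2.resize(b['pixels'][165:240,170:255],None,fx=6,fy=6,interpolation=cv2.INTER_CUBIC)
S=cv2.resize(a['pixels'][160:220,180:265],None,fx=6,fy=6,interpolation=cv2.INTER_CUBIC)
S=cv2.copyMakeBorder(S,0,T.shape[0]-S.shape[0],0,0,0) if T.shape[0]>S.shape[0] else S
im=np.hstack([T,S]);im=cv2.resize(im,None,fx=.78,fy=.78);cv2.imwrite('pics/crop.png',im);print(im.shape)
for nm,u,v,z in [('knobtop',221,196,.078),('dish',201.5,208,.028),('armtip',212,183,.035)]: print(nm,onz(b,u,v,z))
```

```text
range [1.451 1.405 1.405 1.398 1.403 1.401 1.4   1.408 1.406 1.402 1.402 1.403
 1.452 1.44 ] [[81, 85, 92], [74, 75, 80], [93, 93, 101], [91, 95, 101], [94, 99, 104], [92, 96, 101], [91, 96, 104], [95, 98, 105], [93, 98, 104], [85, 89, 94], [64, 67, 71], [201, 210, 224], [234, 239, 247], [228, 234, 242]]
top dark
(351, 796, 3)
knobtop [0.51241527 0.15171671 0.078     ]
dish [0.47920853 0.21579832 0.028     ]
armtip [0.55390345 0.18184178 0.035     ]
```

View pics/crop.png

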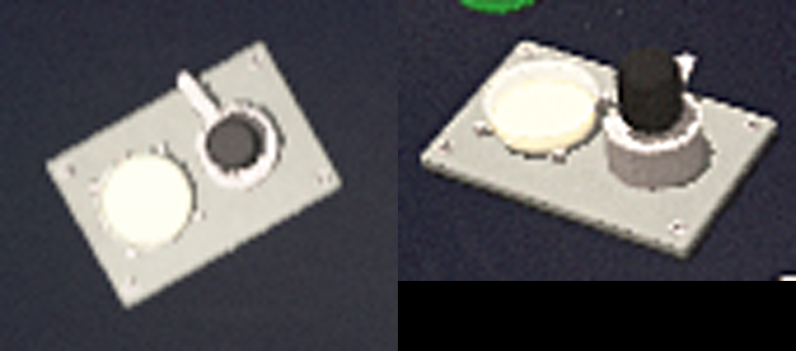

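The crop confirms the choice. It shows the stage with the cream dish (top view ~(201,207)), the black knob top at ~(220,195), and the clip arm parked up-left with its tip at ~(209,181). The dish lies about 75° counter-clockwise of it.

Run:
```python
from h import *
from scipy.spatial.transform import Rotation as R
a=dict(np.load('pics/s0.npz'));b=dict(np.load('pics/t0.npz'))
def cen(c,box,lo,hi):
    u0,v0,u1,v1=box;g=c['pixels'][v0:v1,u0:u1].max(2);m=((g>lo)&(g<hi)).astype(np.uint8)
    n,l,s,ce=cv2.connectedComponentsWithStats(m);i=1+s[1:,4].argmax();print(s[i]);return ce[i]+[u0,v0]
k=cen(b,(212,187,230,203),0,135);d=cen(b,(188,194,214,222),235,256)
K=onz(b,*k,.078);D=onz(b,*d,.028);print(k,d,K,D,np.linalg.norm(K[:2]-D[:2]))
# scene: knob top centre pixel predicted and estimated
print('scene',onz(a,233.4,173.2,.078))
s=get_state();Rm=R.from_euler('xyz',s['orientation']).as_matrix()
for w in ([.13-.129,-.2,0],[K[0]-.13,K[1]-.309,0],[0,0,-.14]): print(np.array(w)@Rm*100)
print(Rm)
```

```text
[  2   2  12  13 117]
[  1   4  22  20 299]
[219.71794872 195.01709402] [200.40468227 207.44147157] [0.51537382 0.15542168 0.078     ] [0.48096964 0.21910285 0.028     ] 0.07238051408583167
scene [0.51757568 0.1580825  0.078     ]
[ -5.00205161 -19.36463325   0.02141945]
[-4.11269830e+01 -5.43728837e+00 -2.56917458e-04]
[-2.21024145e-03  1.60564816e-02  1.39999906e+01]
[[-9.69458518e-01  2.45254954e-01 -4.34333795e-04]
 [ 2.45255288e-01  9.69457937e-01 -1.07314430e-03]
 [ 1.57874389e-04 -1.14689154e-03 -9.99999330e-01]]
```

Emit:
jog_arm --deltas '[[[-1,-3.9,0],[0,0,0],8.5],[[-1,-3.9,0],[0,0,0],8.5],[[-1,-3.9,0],[0,0,0],8.5],[[-1,-3.9,0],[0,0,0],8.5],[[-1,-3.9,0],[0,0,0],8.5],[[-4,-0.5,0],[0,0,0],8.5],[[-4,-0.5,0],[0,0,0],8.5],[[-4,-0.5,0],[0,0,0],8.5],[[-4,-0.5,0],[0,0,0],8.5]]'

```text
t: 1.0
position: [0.2809, 0.248, 0.2314]
orientation: [3.141, 0.0, 2.894]
wrist_force: [0.2, 1.5, 0.1]
opening: 0.0851
grip_force: 0.0
```

Emit:
jog_arm --deltas '[[[-4,-0.5,0],[0,0,0],8.5],[[-4,-0.5,0],[0,0,0],8.5],[[-4,-0.5,0],[0,0,0],8.5],[[-4,-0.5,0],[0,0,0],8.5],[[-4,-0.5,0],[0,0,0],8.5],[[0,0,0],[0,0,0],8.5],[[0,0,0],[0,0,0],8.5],[[0,0,0],[0,0,0],8.5]]'

```text
t: 1.8
position: [0.4663, 0.1759, 0.231]
orientation: [-3.141, -0.001, 2.894]
wrist_force: [-0.0, -0.4, 0.2]
opening: 0.0849
grip_force: 0.0
```

Emit:
jog_arm --deltas '[[[-2.7,-0.35,0],[0,0,0],8.5],[[-2.6,-0.35,0],[0,0,0],8.5],[[0,0,4],[0,0,0],8.5],[[0,0,4],[0,0,0],8.5],[[0,0,3],[0,0,0],8.5],[[0,0,0],[0,0,0],8.5],[[0,0,0],[0,0,0],8.5],[[0,0,0],[0,0,0],8.5]]'

```text
t: 2.6
position: [0.518, 0.1565, 0.1234]
orientation: [3.14, 0.003, 2.894]
wrist_force: [0.7, -0.6, 1.1]
opening: 0.0852
grip_force: 0.0
```

Run:
```python
from h import *
a=look('scene','s1');b=look('top','t1')
T=cv2.resize(b['pixels'][165:240,170:255],None,fx=4.6,fy=4.6,interpolation=cv2.INTER_CUBIC)
S=cv2.resize(a['pixels'][130:205,180:265],None,fx=4.6,fy=4.6,interpolation=cv2.INTER_CUBIC)
cv2.imwrite('pics/c1.png',np.hstack([T,S]));s=get_state();print(s['position'],s['q'],s['t'])
```

```text
[0.51814475 0.15635288 0.12320714] [ 1.57966142e-01  4.03238595e-01 -2.89625360e-01  8.74809736e-01
 -9.81757356e-06  4.05362036e-01] 2.7
```

View pics/c1.png

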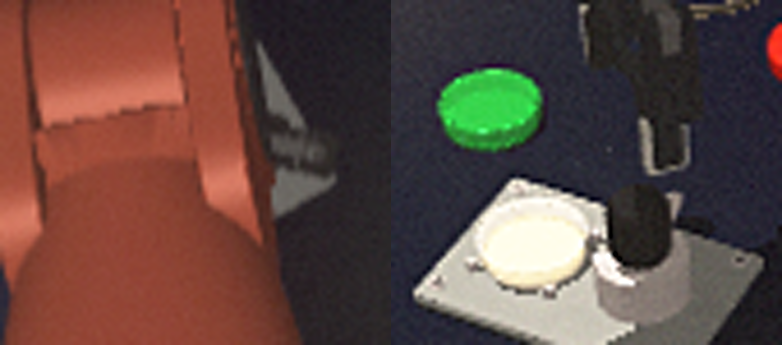

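The gripper hangs above the chosen knob: near finger at scene crop (665,150), knob top at ~(640,200), dish still in its seat. I'll go down and grip.

Emit:
jog_arm --deltas '[[[0.15,0,2],[0,0,0],8.5],[[0,0,2],[0,0,0],8.5],[[0,0,2],[0,0,0],8.5],[[0,0,1.5],[0,0,0],8.5],[[0,0,0],[0,0,0],8.5],[[0,0,0],[0,0,0],8.5]]' --force 40

```text
t: 3.3
position: [0.5162, 0.1564, 0.0473]
orientation: [3.141, 0.001, 2.894]
wrist_force: [0.5, -0.2, 0.4]
opening: 0.0853
grip_force: 0.0
```

Emit:
jog_arm --deltas '[[[0,0,0],[0,0,0],4.5],[[0,0,0],[0,0,0],4.5],[[0,0,0],[0,0,0],4.5],[[0,0,0],[0,0,0],4.5],[[0,0,0],[0,0,0],2.5],[[0,0,0],[0,0,0],2.5],[[0,0,0],[0,0,0],2.5],[[0,0,0],[0,0,0],2.5]]'

```text
t: 4.1
position: [0.516, 0.1569, 0.0467]
orientation: [3.14, 0.001, 2.894]
wrist_force: [-0.3, 4.0, 5.6]
opening: 0.033
grip_force: 39.8
```

Emit:
jog_arm --deltas '[[[0,0,-0.4],[0,0,0],2.5],[[0,0,-0.4],[0,0,0],2.5],[[0,0,-0.4],[0,0,0],2.5],[[0,0,-0.2],[0,0,0],2.5],[[0,0,0],[0,0,0],2.5],[[0,0,0],[0,0,0],2.5],[[0,0,0],[0,0,0],2.5]]'

```text
t: 4.8
position: [0.5159, 0.1568, 0.0605]
orientation: [3.14, 0.0, 2.894]
wrist_force: [0.8, 5.1, 2.0]
opening: 0.0332
grip_force: 40.5
```

Emit:
jog_arm --deltas '[[[0,0,0],[0,0,-0.13],2.5],[[0,0,0],[0,0,-0.13],2.5],[[0,0,0],[0,0,-0.13],2.5],[[0,0,0],[0,0,-0.13],2.5],[[0,0,0],[0,0,-0.13],2.5]]'

```text
t: 5.3
position: [0.516, 0.1571, 0.0605]
orientation: [3.14, 0.001, -2.734]
wrist_force: [0.8, 6.4, 1.6]
opening: 0.0329
grip_force: 40.5
```

Emit:
jog_arm --deltas '[[[0,0,0],[0,0,-0.13],2.5],[[0,0,0],[0,0,-0.13],2.5],[[0,0,0],[0,0,-0.13],2.5],[[0,0,0],[0,0,-0.13],2.5],[[0,0,0],[0,0,-0.13],2.5],[[0,0,0],[0,0,0],2.5],[[0,0,0],[0,0,0],2.5],[[0,0,0],[0,0,0],2.5]]'

```text
t: 6.1
position: [0.516, 0.1572, 0.0605]
orientation: [3.141, 0.002, -2.089]
wrist_force: [2.3, 7.1, 0.6]
opening: 0.0325
grip_force: 40.6
```

Run:
```python
from h import *
a=look('scene','s2')
p=np.load('pics/s0.npz')['pixels']
f=lambda i:cv2.resize(i[150:220,180:265],None,fx=4.6,fy=4.6,interpolation=cv2.INTER_CUBIC)
cv2.imwrite('pics/c2.png',np.hstack([f(p),f(a['pixels'])]));s=get_state();print(s['position'],s['orientation'],s['wrist_force'],s['moment'])
```

```text
[0.5159111  0.15725105 0.06048004] [ 3.14126487e+00  1.93136552e-03 -2.08874786e+00] [-0.12280783  7.11462014  0.79568982] [ 1.57736238 -0.29199256  0.03944377]
```

View pics/c2.png

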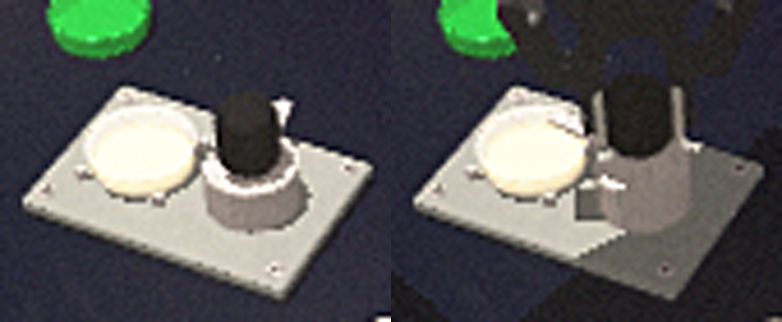

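The knob is raised and turned, with the arm's tip now over the dish at about crop (560,122). I'll check its angle by projecting the expected arm outline.

Run:
```python
from h import *
b=dict(np.load('pics/t0.npz'));a=dict(np.load('pics/s2.npz'))
# stage direction and parked arm angle from top view
g=b['pixels'];m=(g.min(2)>110).astype(np.uint8);m=cv2.morphologyEx(m,cv2.MORPH_CLOSE,np.ones((9,9)))
n,l,s,ce=cv2.connectedComponentsWithStats(m);i=l[212,212] if l[212,212] else l[205,190]
c=max(cv2.findContours((l==i).astype(np.uint8),0,2)[0],key=cv2.contourArea)
bx=cv2.boxPoints(cv2.minAreaRect(c));P=np.array([onz(b,*p,.012)[:2] for p in bx])
e=[P[1]-P[0],P[2]-P[1]];e=max(e,key=np.linalg.norm);print('stage',P.mean(0),np.linalg.norm(e),np.degrees(np.arctan2(e[1],e[0]))%180)
for q in [(209.1,181),(210,182)]:
    t=onz(b,*q,.035)[:2]-[.516,.1565];print('arm0',np.degrees(np.arctan2(t[1],t[0])),np.linalg.norm(t))
K=a['camera_matrix'];T=np.linalg.inv(a['cam_to_world'])
def proj(p):
    x=T[:3,:3]@np.array(p)+T[:3,3];xy=np.array([x[0],-x[1]])/-x[2];xy*=1+float(a['k1'])*(xy@xy);return K[:2,:2]@xy+K[:2,2]
im=cv2.resize(a['pixels'][160:205,190:250],None,fx=10,fy=10,interpolation=cv2.INTER_CUBIC);im0=im.copy()
for dg,col in ((108,(255,0,0)),(118,(0,0,255)),(128,(0,160,0))):
    d=np.array([np.cos(np.radians(dg)),np.sin(np.radians(dg))]);nn=np.array([-d[1],d[0]])
    q=[proj([.516+r*d[0]+w*nn[0],.157+r*d[1]+w*nn[1],.049]) for r,w in((30,-5),(60,-5),(60,5),(30,5))] if 0 else [proj([.516+r*d[0]+w*nn[0],.157+r*d[1]+w*nn[1],.049]) for r,w in((.03,-.005),(.06,-.005),(.06,.005),(.03,.005))]
    cv2.polylines(im,[((np.array(q)-[190,160]+.5)*10).astype(int)],False,col,1)
cv2.imwrite('pics/c3.png',im)
```

```text
stage [0.50026403 0.19007892] 0.16471261476601262 118.46890623387367
arm0 37.616410452555186 0.05574718294060551
arm0 37.35651176050533 0.0516663705729743
```

View pics/c3.png

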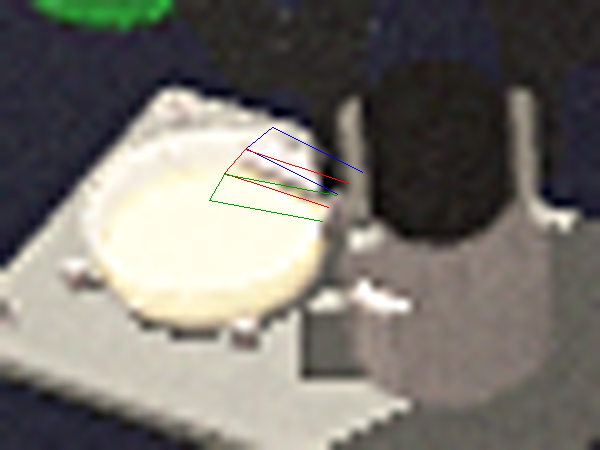

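The dark lower edge of the arm runs from (245,155) to (330,190), which fits about 109° against the stage's 118.5°. I'll turn about 0.14 more, then push down.

Emit:
jog_arm --deltas '[[[0,0,0],[0,0,-0.07],2.5],[[0,0,0],[0,0,-0.07],2.5],[[0,0,0],[0,0,0],2.5],[[0,0,0],[0,0,0],2.5]]'

```text
t: 6.55
position: [0.516, 0.1573, 0.0605]
orientation: [-3.142, 0.002, -1.949]
wrist_force: [0.9, 7.3, 0.6]
opening: 0.0329
grip_force: 40.5
```

Run:
```python
from h import *
a=look('scene','s3')
im=cv2.resize(a['pixels'][160:205,190:250],None,fx=10,fy=10,interpolation=cv2.INTER_CUBIC)
K=a['camera_matrix'];T=np.linalg.inv(a['cam_to_world'])
def proj(p):
    x=T[:3,:3]@np.array(p)+T[:3,3];xy=np.array([x[0],-x[1]])/-x[2];xy*=1+float(a['k1'])*(xy@xy);return K[:2,:2]@xy+K[:2,2]
d=np.array([np.cos(np.radians(118.5)),np.sin(np.radians(118.5))]);nn=np.array([-d[1],d[0]])
for z in(.049,.044):
    q=[proj([*(np.array([.516,.157])+r*d+w*nn),z]) for r,w in((.045,-.005),(.06,-.005),(.06,.005),(.045,.005))]
    cv2.polylines(im,[((np.array(q)-[190,160]+.5)*10).astype(int)],False,(0,0,255),1)
cv2.imwrite('pics/c4.png',im);print(get_state()['moment'],get_state()['wrist_force'])
```

```text
[ 1.65610058e+00 -3.73048305e-01  2.86144167e-04] [2.03571738 7.71699014 1.4243213 ]
```

View pics/c4.png

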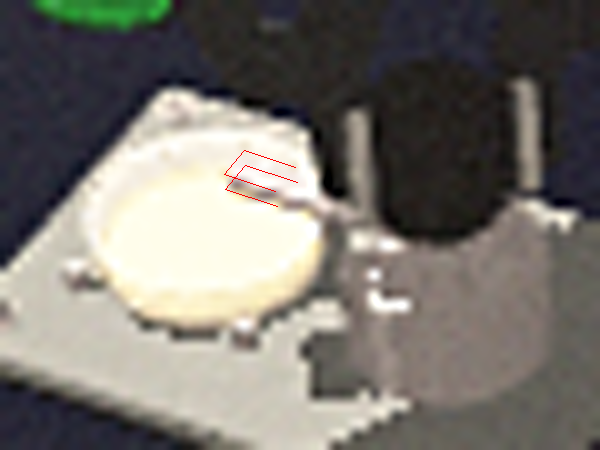

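The dark lower side of the arm, from (228,183) to (285,198), now falls between the predicted lower edges for 118.5°, so the angle is right. I'll push the knob home.

Emit:
jog_arm --deltas '[[[0,0,0.3],[0,0,0],2.5],[[0,0,0.3],[0,0,0],2.5],[[0,0,0.3],[0,0,0],2.5],[[0,0,0.2],[0,0,0],2.5],[[0,0,0.2],[0,0,0],2.5],[[0,0,0],[0,0,0],2.5],[[0,0,0],[0,0,0],2.5]]'

```text
t: 7.3
position: [0.5159, 0.1574, 0.0473]
orientation: [3.141, 0.002, -1.949]
wrist_force: [1.6, 7.5, -2.2]
opening: 0.033
grip_force: 40.3
```

Emit:
jog_arm --deltas '[[[0,0,0.1],[0,0,0],2.5],[[0,0,0.1],[0,0,0],2.5],[[0,0,0],[0,0,0],2.5],[[0,0,0],[0,0,0],2.5]]'

```text
t: 7.7
position: [0.5162, 0.1575, 0.0466]
orientation: [-3.141, 0.003, -1.949]
wrist_force: [-3.1, 7.5, 16.0]
opening: 0.0332
grip_force: 42.3
```

Emit:
jog_arm --deltas '[[[0,0,0.1],[0,0,0],2.5],[[0,0,0],[0,0,0],2.5],[[0,0,0],[0,0,0],2.5]]'

```text
t: 8.0
position: [0.5162, 0.1576, 0.0464]
orientation: [-3.141, 0.003, -1.949]
wrist_force: [-6.6, 7.9, 25.9]
opening: 0.0327
grip_force: 43.5
```

Emit:
jog_arm --deltas '[[[0,0,0],[0,0,0],8.5],[[0,0,0],[0,0,0],8.5],[[0,0,0],[0,0,0],8.5],[[0,0,0],[0,0,0],8.5],[[0,0,0],[0,0,0],8.5],[[0,0,0],[0,0,0],8.5]]'

```text
t: 8.6
position: [0.5155, 0.1562, 0.0441]
orientation: [3.141, -0.0, -1.95]
wrist_force: [-1.1, -0.6, 0.2]
opening: 0.0851
grip_force: 0.0
```

Emit:
jog_arm --deltas '[[[0,0,-2],[0,0,0],8.5],[[0,0,-2],[0,0,0],8.5],[[0,0,-4],[0,0,0],8.5],[[0,0,-4],[0,0,0],8.5],[[0,0,-4],[0,0,0],8.5],[[0,0,-2],[0,0,0],8.5],[[0,0,0],[0,0,0],8.5],[[0,0,0],[0,0,0],8.5],[[0,0,0],[0,0,0],8.5]]'

```text
t: 9.5
position: [0.5148, 0.1562, 0.223]
orientation: [3.14, -0.001, -1.949]
wrist_force: [-0.3, -0.3, -0.2]
opening: 0.085
grip_force: 0.0
```

Run:
```python
from h import *
a=look('scene','s4')
p=np.load('pics/s0.npz')['pixels']
f=lambda i:cv2.resize(i[160:215,182:262],None,fx=5,fy=5,interpolation=cv2.INTER_CUBIC)
cv2.imwrite('pics/c5.png',np.hstack([f(p),f(a['pixels'])]));s=get_state();print(s['position'],s['t'])
```

```text
[0.51478819 0.15615377 0.22294336] 9.55
```

View pics/c5.png

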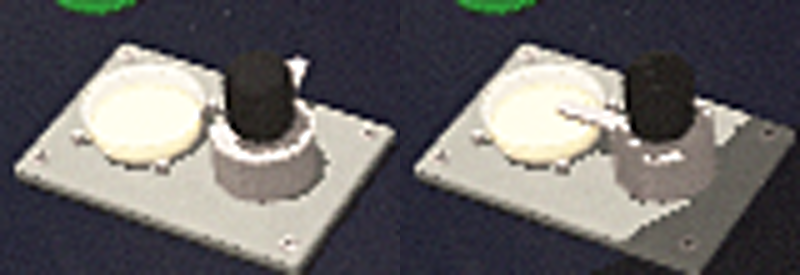

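The knob top is at the same height as before (row ~50 in both halves), so it is home. The arm lies over the dish with its tip at (562,110), pointing at the dish's middle, and the dish has not moved. Handing in.

```bash
python3 -c "
from plant import *
print(hand_in())"
```

```text
the job is handed in; nothing more can be done
None
```

I pulled up the knob on the dish's stage, turned its arm counter-clockwise over the dish and pushed it fully home, with the dish still in its seat and the empty stage untouched, then handed in at about 9.6 s; no verdict came back.

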